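Sort the doughnut counter's cutters and cups

ROBOT

A 6-joint arm with a two-finger parallel gripper is mounted at the origin on the work surface. World frame = base frame: x ahead of the robot, y to its left, z up, the work surface at z = 0. Lengths are in m, angles in rad, forces in N, time in s.
With the tool pointing down it reaches from about 0.25 to 0.725 m from the base axis. Payload 4 kg.
Tool frame: the origin (TCP) lies at the very end of the fingers, on their centre line; the grasp point (between the pads) lies 19 mm behind it; z points along the fingers, y is the line along which they close (so a half turn about z gives the same grasp; the last joint's range is limited). The gripper opens to 85 mm and grips with 20 to 120 N. Pads are 22 mm wide; open, the fingers measure 114 mm over their backs; the gripper's body (76 mm by 85 mm) begins 54 mm behind the grasp point. The pads swing forward as they close: fully open they stand 13 mm farther back than shut.
Start: joints at [-1.325, 0.241, 0.005, 1.335, 0, 1.571], TCP at [0.122, -0.485, 0.231] pointing down, gripper open.
Joint ranges: [-2.72, 2.72], [-1.05, 1.87], [-1.09, 1.28], [-1.99, 2.15], [-1.42, 1.44], [-3.14, 3.14]. Speed limits (rad/s): [2.79, 2.79, 3.14, 3.14, 3.14, 3.14].

INTERFACE

Orientations are given as a unit quaternion [x, y, z, w].
In Python, from workcell import bot gives the robot as it stands.
- The arm moves only by the tool carry_out, never from a script. Its argument "increments" is one flat list of numbers, 5 for each row, row after row: the finger opening in cm, from 0 to 8.54, then the shift along the tool's x, y, z in cm, then the turn about the tool's z in rad. A call has exactly 5 rows; each row shifts and turns the commanded pose from where the row before left it, along the tool's axes as they then stand; what a row does not reach is not made up. A row lasts 1/8 s, in which the tool goes at most 62.5 mm and 10.7 degrees, less where a joint would pass 70% of its speed; a pose out of reach is approached as far as the arm can. A call with a gripper value outside its range is refused whole. The fingers move at their own pace and stop on an object; the grip force is fixed at half the most. Time passes only in rows, so rows that do not move let the fingers close, or fill a call up. It gives the time, the measured TCP pose, the force, the opening and the grip force at its end, in the units of the state.
- bot.get_obs(): the state, without advancing time (a new reading comes with each control period).
- bot.camera(name): name is "side" or "top"; returns a dict with "pixels" (384x512x3 uint8, blue, green, red), "range_z" (384x512 float32, m along the optical axis (not along the pixel's ray), 0 where there is no reading), "mtx" (3x3 intrinsics, pixels), "eye" and "attitude" of the camera in the world. Camera axes: x right, y down, z forward; pixel columns grow to the right and rows downward; lengths in m; the calibration is good to about 2 mm. A picture is of the moment at which its call begins.
- bot.job_done(): hands the job in; it is judged then, once.
Trained networks look in a picture, given as the dict that the camera call returned (one of the last four; its "shot" number tells which), for a name from the list of things; names that differ only in an ending like _2 or _b are one class to them, and where a whole thing is asked for, a point or a joint stands for the part that bears it (a point fixed in the world has none). Each returns a list of dicts, best first, with "p" (0 to 1); they miss things now and then, are a little off and sometimes report something else, mostly with a low value. They report only what shows in the picture. A call takes as long as a camera call.
- bot.find_in(picture, name): "xyz" ([x, y, z] in m, in the coordinates of the camera as it stood for that picture, good to about 4 mm: the middle of the surface that is visible of it).
- bot.regions_of(picture, name): "mask" (384x512 bool, what is visible of it).
- bot.place_of(picture, name): "xyz" ([x, y, z] in m, in the coordinates of the camera as it stood for that picture, good to about 4 mm: a listed point, or the origin of a listed thing).
The state is a dict: "clock": time; "joint_pos": joint angles; "joint_vel": joint speeds; "tau": joint torques, N m; "eef_pos": TCP position; "tool_rot": TCP orientation; "ft_force": force on the tool from outside, world axes, zero at the start; "ft_torque": the same for the moment, N m; "grip_width": finger opening in m; "grasp_force": force on a finger pad.
Only numpy, scipy, OpenCV 4.12 (cv2) and the standard library are available. Lean on these libraries where they do the work, as an engineer would, in place of code of your own. Each camera call takes 0.05 s, during which the arm holds its last target. There are 200 camera calls.

TASK

Tidy the counter: put the round doughnut cutter flat in the round pan and the oblong cutter flat in the oblong pan, edge down as they stand now, and put the three steel cups on the wire rack, mouth down and nested: the smallest first, the middle one over it and the largest over both, well on the rack and every rim resting on the wires. Leave the sprinkle jar and the doughnut plate where they are.

Things in the scene. Friction and masses are not known exactly. Their poses are not given: they have to be found in the camera images.
- cup_small: the smallest of three plain steel cups standing mouth down: hollow, straight taper, outer diameter 42 mm at the mouth rim (bottom), 30 mm at the closed flat top, 44 mm tall, wall 2.5 mm, top 3 mm thick. Origin: centre of the mouth at rim level (underside); z up. Yaw is of no account. Goes onto the rack first. About 60 g.
- cup_medium: the middle one of three plain steel cups standing mouth down: hollow, straight taper, outer diameter 56 mm at the mouth rim (bottom), 42 mm at the closed flat top, 56 mm tall, wall 2.5 mm, top 3 mm thick. Origin: centre of the mouth at rim level (underside); z up. Yaw is of no account. Fits over the smallest with 4.5 mm to spare all round at the rim, both rims on one surface. About 90 g.
- cup_large: the largest of three plain steel cups standing mouth down: hollow, straight taper, outer diameter 68 mm at the mouth rim (bottom), 54 mm at the closed flat top, 68 mm tall, wall 2.5 mm, top 3 mm thick. Origin: centre of the mouth at rim level (underside); z up. Yaw is of no account. Fits over the middle one with 3.5 mm to spare all round at the rim, all rims on one surface. About 130 g.
- round_cutter: round doughnut cutter: steel ring, outer diameter 64 mm, 28 mm high, edge down, with a 22 mm tube in the middle; on it a steel crossbar (top at 33 mm) and a wooden handle, a slab 52 mm long (x), 12 mm thick (y), from 33 to 64 mm above the underside, centred. Grip the handle across its thickness. Origin: centre of the underside; x along the handle, z up. About 150 g.
- oblong_cutter: oblong cutter for bar doughnuts: rectangular steel frame 90 mm (x) by 40 mm (y), 28 mm high, edge down; on it a crossbar (top at 33 mm) and a wooden handle, a slab 52 mm long (x), 12 mm thick (y), 33 to 64 mm above the underside, centred. Origin: centre of the underside; x along its length and handle, z up. About 160 g.
- wire_rack: low square steel wire rack, 130 x 130 mm, fixed to the counter; its flat top of wires is 12 mm above the origin, and has no rim. Origin: centre of the underside; x, y along its sides, z up. Place for the cups.
- round_pan: shallow round aluminium pan, fixed to the counter, 94 mm outer diameter at the bottom, 100 mm at the rim, 16 mm high, wall 3 mm, inner floor 88 mm across and 3 mm above the origin. Origin: centre of the underside. Place for the round cutter.
- oblong_pan: shallow rectangular aluminium pan, fixed to the counter, outside 122 mm (x) by 72 mm (y), 16 mm high, wall 3 mm, inside 116 x 66 mm, inner floor 3 mm above the origin. Origin: centre of the underside; x along its length, z up. Place for the oblong cutter.
- sprinkle_jar: loose jar of pink sprinkles with a white cap, 56 mm diameter, 75 mm tall; not part of the job, leave it standing. Origin: centre of the underside.
- doughnut_plate: loose white plate, 106 mm diameter, with one glazed ring doughnut, 40 mm high in all; not part of the job, leave it alone. Origin: centre of the underside.

How it is judged:
By the outcome, as a careful person would: the job done as asked, in the order asked, and still so for the second after the job is handed in, with the robot touching nothing.
It also fails if it takes over 125 s, if anything falls off the work surface, if the arm or the gripper's body presses on something with over 40 N, if the wrist force passes 120 N, or if a joint passes its speed limit or range.

## Working session

There is one attempt and no reset: what is moved stays moved. The work goes in short steps, Python scripts to look and compute and a tool call to move; the robot and the scene stay as the last step left them, time stands still between calls to the robot, and variables do not carry over. Pictures are saved under pics/ and viewed, at most 14 in all, crops included, and the job is handed in when it is done.

Besides the shell and the picture viewer there is one more tool, called after "Call:" in YAML: its name, and indented under it one key for each argument. carry_out: Moves the arm, as the interface text tells. Its arguments: {"type":"object","properties":{"increments":{"type":"array","items":{"type":"number"}}},"required":["increments"]}

```bash
ls; mkdir -p pics
cat > h.py <<'E'
import numpy as np, cv2
from scipy.spatial.transform import Rotation as R
from workcell import bot
def rot(a):
    a=np.asarray(a,float)
    return a if a.shape==(3,3) else R.from_quat(a).as_matrix()
def w(c,p): return rot(c['attitude'])@np.asarray(p)+np.asarray(c['eye'])
def cloud(c):
    z=c['range_z'];K=c['mtx'];v,u=np.mgrid[:384,:512]
    P=np.stack([(u-K[0,2])/K[0,0]*z,(v-K[1,2])/K[1,1]*z,z],-1)
    return P@rot(c['attitude']).T+np.asarray(c['eye'])
N=['cup_small','cup_medium','cup_large','round_cutter','oblong_cutter','wire_rack','round_pan','oblong_pan','sprinkle_jar','doughnut_plate']
E
python3 - <<'E'
from h import *
for n in ('top','side'):
    c=bot.camera(n); cv2.imwrite(f'pics/{n}0.png',c['pixels'])
    print(n,c['eye'],c['attitude'],c['mtx'])
    for k in N:
        print(k,[(w(c,d['xyz']).round(3).tolist(),round(d['p'],2)) for d in bot.place_of(c,k)[:3]])
print({k:np.round(v,3) for k,v in bot.get_obs().items()})
E
```

```text
pics
top [ 0.30425562 -0.01481815  1.18617668] [ 0.70871481 -0.69979796  0.06094246 -0.06551444] [[402.35899422   0.         257.13850517]
 [  0.         402.35899422 191.92752113]
 [  0.           0.           1.        ]]
cup_small [([0.447, 0.307, 0.003], 0.64)]
cup_medium [([0.453, -0.328, 0.002], 0.71)]
cup_large [([0.436, -0.154, -0.001], 0.91)]
round_cutter [([0.423, 0.007, 0.001], 0.78)]
oblong_cutter [([0.575, 0.382, -0.004], 0.9)]
wire_rack [([0.642, -0.196, 0.002], 0.81), ([0.42, 0.153, -0.001], 0.69)]
round_pan [([0.636, 0.005, 0.002], 0.61), ([0.642, -0.196, 0.002], 0.59), ([0.583, -0.384, 0.004], 0.21)]
oblong_pan [([0.606, 0.183, 0.002], 0.81), ([0.577, 0.382, 0.001], 0.56)]
sprinkle_jar [([0.423, 0.155, -0.004], 0.56)]
doughnut_plate [([0.581, -0.385, 0.006], 0.67)]
side [ 0.25301681 -0.50626352  0.73465085] [ 0.91179858 -0.22354131  0.08064994 -0.33488538] [[403.08082477   0.         259.4744561 ]
 [  0.         403.08082477 187.6869286 ]
 [  0.           0.           1.        ]]
cup_small [([0.449, 0.307, -0.002], 0.73), ([0.64, -0.192, 0.002], 0.22)]
cup_medium [(
[... 233 characters left out ...]
.85), ([0.577, 0.385, -0.003], 0.19)]
round_pan []
oblong_pan [([0.598, 0.188, 0.0], 0.63)]
sprinkle_jar [([0.422, 0.155, 0.001], 0.85)]
doughnut_plate [([0.58, -0.386, 0.004], 0.91)]
{'clock': np.float64(1.1), 'joint_pos': array([-1.325,  0.241,  0.005,  1.335,  0.   ,  1.571]), 'joint_vel': array([ 0.001,  0.   ,  0.001,  0.   ,  0.   , -0.001]), 'tau': array([-0.0000e+00, -3.7222e+01,  2.5269e+01,  1.0000e-03,  0.0000e+00,
        0.0000e+00]), 'eef_pos': array([ 0.122, -0.485,  0.231]), 'tool_rot': array([0.992, 0.123, 0.   , 0.   ]), 'ft_force': array([-0.206,  0.143, -0.094]), 'ft_torque': array([-0.029, -0.013,  0.025]), 'grasp_force': np.float64(0.0), 'grip_width': np.float64(0.085)}
```

Run:
```python
from h import *
A={'cup_small':(.447,.307,.044),'cup_medium':(.454,-.325,.056),'cup_large':(.436,-.152,.068),'round_cutter':(.424,.008,.064),'oblong_cutter':(.576,.381,.064),'wire_rack':(.642,-.193,.012),'round_pan':(.636,.005,.016),'oblong_pan':(.602,.185,.016)}
for n in ('top','side'):
    c=bot.camera(n);P=cloud(c)
    for k,(x,y,h) in A.items():
        m=(np.hypot(P[...,0]-x,P[...,1]-y)<(.1 if h<.02 else .06))&(abs(P[...,2]-h)<(.005 if h>.02 else .004))
        q=P[m]
        if len(q)<8: print(n,k,'few',len(q));continue
        r=cv2.minAreaRect((q[:,:2]*1000).astype(np.float32))
        print(n,k,len(q),'med z',round(np.median(q[:,2]),4),'mean',q[:,:2].mean(0).round(4),'rect',np.round(r[0],1),np.round(r[1],1),round(r[2],1))
```

```text
top cup_small 97 med z 0.045 mean [0.4487 0.3024] rect [448.4 302.8] [29.1 28.6] 43.3
top cup_medium 180 med z 0.057 mean [ 0.4556 -0.3243] rect [ 455.7 -325. ] [41.1 41. ] 43.6
top cup_large 290 med z 0.069 mean [ 0.4371 -0.151 ] rect [ 437.3 -151.7] [52.4 53.4] 33.6
top round_cutter 76 med z 0.0645 mean [0.4257 0.0055] rect [426.1   5.7] [12.4 48.7] 7.1
top oblong_cutter 80 med z 0.0641 mean [0.578  0.3813] rect [578.5 381.8] [14.7 51.8] 21.4
top wire_rack 549 med z 0.0126 mean [ 0.6401 -0.1956] rect [ 642. -196.] [130.4 130.5] 5.0
top round_pan 108 med z 0.0169 mean [0.6407 0.0066] rect [634.2   5.1] [97.3 96.3] 0.9
top oblong_pan 143 med z 0.0169 mean [0.606  0.1869] rect [603.7 185.6] [122.7  72.2] 6.2
side cup_small 90 med z 0.0436 mean [0.4466 0.3033] rect [446.6 305.1] [29.1 29. ] 69.2
side cup_medium 513 med z 0.0566 mean [ 0.453  -0.3239] rect [ 453.4 -323.3] [41.5 42.1] 40.6
side cup_large 588 med z 0.0683 mean [ 0.4341 -0.1506] rect [ 434.7 -149.5] [54.  51.7] 63.2
side round_cutter 120 med z 0.0638 mean [0.4235 0.0061] rect [423.8   8. ] [12.1 52.6] 6.1
side oblong_cutter 66 med z 0.0637 mean [0.5758 0.3826] rect [576.3 383.3] [13.7 52.7] 22.8
side wire_rack 1189 med z 0.0118 mean [ 0.6381 -0.1965] rect [ 638.8 -193.1] [129.1 130.9] 4.8
side round_pan 210 med z 0.0154 mean [0.6342 0.0094] rect [632.7   7.2] [99.2 97.1] 35.8
side oblong_pan 244 med z 0.0156 mean [0.6021 0.188 ] rect [601.7 188.5] [123.9  77.8] 6.3
```

View pics/top0.png

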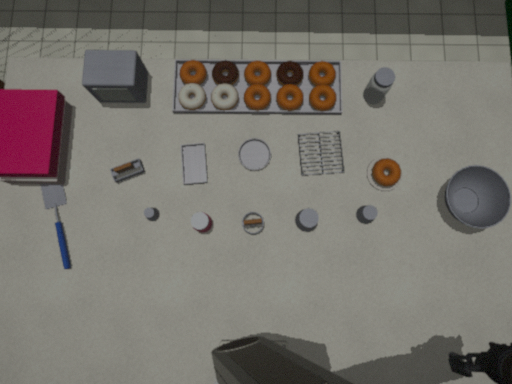

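View pics/side0.png

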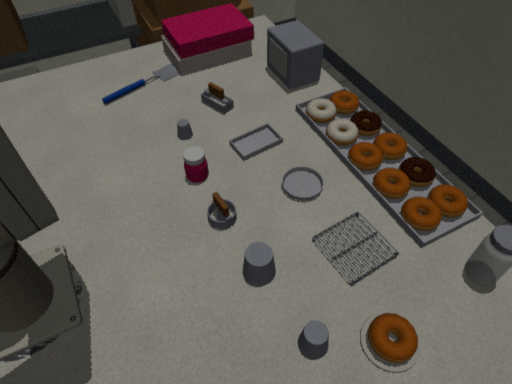

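```bash
cat >> h.py <<'E'
def pose():
    o=bot.get_obs(); M=rot(o['tool_rot']); return o['eef_pos'],np.degrees(np.arctan2(M[1,0],M[0,0])),o
def go(t,a1,n,p=None,a=None):
    """per-row tool shifts (cm) and turn (rad) from the present pose to xyz t, tool x at heading a1 deg (world)"""
    p0,a0,_=pose(); p=np.array(p0 if p is None else p,float); a=a0 if a is None else a
    t=np.asarray(t,float); da=(a1-a+180)%360-180
    for i in range(n,0,-1):
        d=(t-p)/i; r=np.radians(a)
        s=np.round([100*(d[0]*np.cos(r)+d[1]*np.sin(r)),100*(d[0]*np.sin(r)-d[1]*np.cos(r)),-100*d[2]],1 if i>1 else 2)
        q=round(-np.radians(da)/n,3)
        print(s.tolist(),q,'' if np.linalg.norm(d)<.06 else 'LONG')
        p=p+np.array([s[0]*np.cos(r)+s[1]*np.sin(r),s[0]*np.sin(r)-s[1]*np.cos(r),-s[2]])/100; a-=np.degrees(q)
    print('end',p.round(4),round(a,1))
    return p,a
E
python3 - <<'E'
from h import *
go((.425,.007,.13),97,15)
E
```

```text
[2.8, -2.7, 0.7] -0.096 
[3.0, -2.4, 0.7] -0.096 
[3.2, -2.1, 0.7] -0.096 
[3.4, -1.8, 0.7] -0.096 
[3.6, -1.5, 0.7] -0.096 
[3.7, -1.1, 0.7] -0.096 
[3.8, -0.8, 0.7] -0.096 
[3.8, -0.4, 0.7] -0.096 
[3.8, -0.0, 0.6] -0.096 
[3.8, 0.4, 0.7] -0.096 
[3.8, 0.7, 0.6] -0.096 
[3.7, 1.1, 0.7] -0.096 
[3.6, 1.4, 0.6] -0.096 
[3.4, 1.8, 0.7] -0.096 
[3.27, 2.07, 0.63] -0.096 
end [0.425 0.007 0.13 ] 96.6
```

Call:
carry_out:
  increments: [8.5, 2.8, -2.7, 0.7, -0.096, 8.5, 3.0, -2.4, 0.7, -0.096, 8.5, 3.2, -2.1, 0.7, -0.096, 8.5, 3.4, -1.8, 0.7, -0.096, 8.5, 3.6, -1.5, 0.7, -0.096]

```text
clock: 1.82
eef_pos: [0.2235, -0.3196, 0.1963]
tool_rot: [0.934, 0.356, 0.0, 0.0]
ft_force: [0.8, 0.6, 0.3]
grip_width: 0.0848
grasp_force: 0.0
```

Call:
carry_out:
  increments: [8.5, 3.7, -1.1, 0.7, -0.096, 8.5, 3.8, -0.8, 0.7, -0.096, 8.5, 3.8, -0.4, 0.7, -0.096, 8.5, 3.8, 0, 0.6, -0.096, 8.5, 3.8, 0.4, 0.7, -0.096]

```text
clock: 2.45
eef_pos: [0.3246, -0.1564, 0.1624]
tool_rot: [0.823, 0.568, 0.0, 0.0]
ft_force: [0.1, -1.0, -0.2]
grip_width: 0.0848
grasp_force: 0.0
```

Call:
carry_out:
  increments: [8.5, 3.8, 0.7, 0.6, -0.096, 8.5, 3.7, 1.1, 0.7, -0.096, 8.5, 3.6, 1.4, 0.6, -0.096, 8.5, 3.4, 1.8, 0.7, -0.096, 6, 3.3, 2.1, 0.6, -0.096]

```text
clock: 3.08
eef_pos: [0.426, 0.0085, 0.1302]
tool_rot: [0.664, 0.748, 0.0, 0.0]
ft_force: [0.8, -0.6, 0.5]
grip_width: 0.069
grasp_force: 0.0
```

Run:
```python
from h import *
p,a,o=pose();print(p.round(4),a,o['joint_pos'].round(2),o['grip_width'])
go((.425,.007,.037),97,5)
```

```text
[0.426  0.0085 0.1302] 96.77760439752191 [ 0.02  0.17 -0.36  1.04 -0.    1.47] 0.06904309660016353
[-0.0, -0.0, 1.9] -0.001 
[-0.0, -0.0, 1.9] -0.001 
[-0.0, -0.0, 1.8] -0.001 
[-0.1, -0.1, 1.9] -0.001 
[-0.03, -0.01, 1.82] -0.001 
end [0.425 0.007 0.037] 97.1
```

Call:
carry_out:
  increments: [5, 0, 0, 1.9, 0, 5, 0, 0, 1.9, 0, 5, 0, 0, 1.9, 0, 5, 0, 0, 1.9, 0, 5, -0.1, 0, 1.7, 0]

```text
clock: 3.7
eef_pos: [0.4255, 0.0064, 0.0368]
tool_rot: [0.665, 0.747, 0.0, 0.0]
ft_force: [0.2, 0.1, 0.8]
grip_width: 0.0499
grasp_force: 0.0
```

Call:
carry_out:
  increments: [0.5, 0, 0, 0, 0, 0.5, 0, 0, 0, 0, 0.5, 0, 0, 0, 0, 0.5, 0, 0, 0, 0, 0.5, 0, 0, 0, 0]

```text
clock: 4.32
eef_pos: [0.4258, 0.0063, 0.0378]
tool_rot: [0.665, 0.747, 0.0, 0.0]
ft_force: [-1.1, -0.8, 1.9]
grip_width: 0.0111
grasp_force: 60.7
```

Run:
```python
from h import *
p,a,o=pose();print(p.round(4),a,o['ft_force'])
p1,a1=go((p[0],p[1],.10),97,3)
p2,a2=go((.635,.006,.10),97,6,p1,a1)
go((.635,.006,.043),97,4,p2,a2)
```

```text
[0.4258 0.0063 0.0378] 96.58633433071721 [-1.14657166 -0.81148216  1.88350676]
[0.0, 0.0, -2.1] -0.002 
[0.0, 0.0, -2.1] -0.002 
[0.0, 0.0, -2.02] -0.002 
end [0.4258 0.0063 0.1   ] 96.9
[-0.4, 3.5, 0.0] -0.0 
[-0.4, 3.5, 0.0] -0.0 
[-0.4, 3.4, 0.0] -0.0 
[-0.5, 3.5, 0.0] -0.0 
[-0.4, 3.4, 0.0] -0.0 
[-0.45, 3.46, 0.0] -0.0 
end [0.635 0.006 0.1  ] 96.9
[-0.0, 0.0, 1.4] -0.0 
[-0.0, 0.0, 1.4] -0.0 
[-0.0, 0.0, 1.5] -0.0 
[-0.0, 0.0, 1.4] -0.0 
end [0.635 0.006 0.043] 96.9
```

Call:
carry_out:
  increments: [0.5, 0, 0, -2.1, 0, 0.5, 0, 0, -2.1, 0, 0.5, 0, 0, -2.0, 0, 0.5, -0.4, 3.5, 0, 0, 0.5, -0.4, 3.5, 0, 0]

```text
clock: 4.95
eef_pos: [0.4968, 0.0064, 0.0999]
tool_rot: [0.665, 0.747, 0.0, 0.0]
ft_force: [0.3, 1.1, -1.0]
grip_width: 0.0109
grasp_force: 60.2
```

Call:
carry_out:
  increments: [0.5, -0.4, 3.4, 0, 0, 0.5, -0.5, 3.5, 0, 0, 0.5, -0.4, 3.4, 0, 0, 0.5, -0.4, 3.4, 0, 0, 0.5, 0, 0, 0, 0]

```text
clock: 5.58
eef_pos: [0.6357, 0.0052, 0.0984]
tool_rot: [0.665, 0.747, 0.0, 0.0]
ft_force: [-1.1, 1.1, -0.8]
grip_width: 0.011
grasp_force: 60.1
```

Run:
```python
from h import *
c=bot.camera('side'); cv2.imwrite('pics/a.png',c['pixels'][80:300,120:420])
p,a,o=pose();print(p.round(4),a,o['ft_force'],o['grip_width'])
go((.634,.006,.043),97,4)
```

```text
[0.6339 0.0052 0.0983] 96.5898467747548 [-1.396249   -0.25028214 -0.99882015] 0.010767859821193193
[0.0, 0.0, 1.4] -0.002 
[0.0, 0.0, 1.4] -0.002 
[0.0, 0.0, 1.4] -0.002 
[0.08, 0.02, 1.33] -0.002 
end [0.634 0.006 0.043] 97.0
```

View pics/a.png

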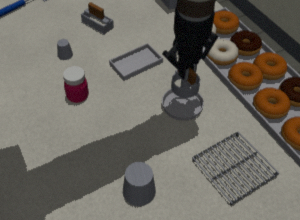

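The picture shows the cutter held upright over the round pan (crop pixel ~(183,97)). I'll lower it and release.

Call:
carry_out:
  increments: [0.5, 0, 0, 1.5, 0, 0.5, 0, 0, 1.5, 0, 0.5, 0, 0, 1.4, 0, 0.5, 0, 0, 1.2, 0, 0.5, 0, 0, 0, 0]

```text
clock: 6.25
eef_pos: [0.6334, 0.0052, 0.0424]
tool_rot: [0.665, 0.747, -0.0, -0.0]
ft_force: [-0.4, -0.4, -0.9]
grip_width: 0.0112
grasp_force: 60.1
```

Run:
```python
from h import *
p,a,o=pose();print(p.round(4),a,o['ft_force'],o['grip_width'])
p1,a1=go((p[0],p[1],.12),97,3)
go((.577,.382,.12),112,8,p1,a1)
```

```text
[0.6334 0.0052 0.0424] 96.59028234488342 [-0.39505066 -0.39704165 -0.92600563] 0.01120724469067914
[0.0, 0.0, -2.6] -0.002 
[0.0, 0.0, -2.6] -0.002 
[0.0, 0.0, -2.56] -0.002 
end [0.6334 0.0052 0.12  ] 96.9
[4.8, -0.1, 0.0] -0.033 
[4.8, 0.0, 0.0] -0.033 
[4.7, 0.2, 0.0] -0.033 
[4.7, 0.3, 0.0] -0.033 
[4.7, 0.5, 0.0] -0.033 
[4.7, 0.7, 0.0] -0.033 
[4.7, 0.8, 0.0] -0.033 
[4.75, 0.94, 0.0] -0.033 
end [0.577 0.382 0.12 ] 112.1
```

Call:
carry_out:
  increments: [0.5, 0, 0, 0.1, 0, 4, 0, 0, 0, 0, 4, 0, 0, 0, 0, 4, 0, 0, 0, 0, 4, 0, 0, -2.6, 0]

```text
clock: 6.88
eef_pos: [0.6318, 0.0052, 0.0662]
tool_rot: [0.665, 0.747, -0.002, -0.002]
ft_force: [-0.5, 0.7, 0.4]
grip_width: 0.0401
grasp_force: 0.0
```

Call:
carry_out:
  increments: [4, 0, 0, -2.6, 0, 4, 0, 0, -2.7, 0, 4, 4.8, -0.1, 0, -0.033, 4, 4.8, 0, 0, -0.033, 4, 4.7, 0.2, 0, -0.033]

```text
clock: 7.5
eef_pos: [0.6137, 0.148, 0.1217]
tool_rot: [0.627, 0.779, 0.0, 0.0]
ft_force: [0.6, 0.4, -0.4]
grip_width: 0.04
grasp_force: 0.0
```

Call:
carry_out:
  increments: [4, 4.7, 0.3, 0, -0.033, 4, 4.7, 0.5, 0, -0.033, 4, 4.7, 0.7, 0, -0.033, 4, 4.7, 0.8, 0, -0.033, 4, 4.7, 0.9, 0, -0.033]

```text
clock: 8.12
eef_pos: [0.5793, 0.3833, 0.1215]
tool_rot: [0.561, 0.828, 0.0, 0.0]
ft_force: [1.0, -0.8, -0.2]
grip_width: 0.04
grasp_force: 0.0
```

Run:
```python
from h import *
c=bot.camera('top'); P=cloud(c)
q=P[(np.hypot(P[...,0]-.634,P[...,1]-.006)<.045)&(abs(P[...,2]-.067)<.006)]
print(len(q),q.mean(0),cv2.minAreaRect((q[:,:2]*1000).astype(np.float32)))
p,a,o=pose();print(p.round(4),a,o['ft_force'],o['grip_width'])
go((.577,.382,.037),112,4)
```

```text
82 [0.63441354 0.00521805 0.06729198] ((635.4812622070312, 4.706624984741211), (13.144123077392578, 51.8801155090332), 6.8342437744140625)
[0.5772 0.3902 0.1212] 112.19628496322954 [0.21108872 4.0816966  0.21954534] 0.039885021801327435
[-0.2, -0.1, 2.1] 0.001 
[-0.2, -0.1, 2.1] 0.001 
[-0.2, -0.1, 2.1] 0.001 
[-0.15, -0.02, 2.12] 0.001 
end [0.577 0.382 0.037] 112.0
```

Run:
```python
from h import *
for i in range(3):
    p,a,o=pose();print(p.round(4),a,o['ft_force'].round(1),o['joint_vel'].round(3)); bot.camera('top')
p,a,o=pose();print(p.round(4),a,o['ft_force'].round(1))
go((.577,.382,.037),112,4)
```

```text
[0.5772 0.3902 0.1212] 112.19628496322954 [0.2 4.1 0.2] [-0.032 -0.033 -0.073 -0.011 -0.016 -0.047]
[0.5778 0.3872 0.121 ] 112.11178351634344 [-0.4 -0.8 -0.7] [-0.066 -0.021 -0.044  0.005 -0.051 -0.013]
[0.5784 0.3845 0.121 ] 111.9592247231735 [-0.1 -1.2 -0. ] [-0.054 -0.017 -0.032  0.002 -0.019 -0.003]
[0.5789 0.3827 0.121 ] 111.82915915872975 [-0.1  0.9 -0.4]
[0.0, -0.1, 2.1] -0.001 
[0.0, -0.0, 2.1] -0.001 
[0.0, -0.1, 2.1] -0.001 
[0.0, -0.01, 2.1] -0.001 
end [0.577  0.3819 0.037 ] 112.1
```

Call:
carry_out:
  increments: [4, 0, 0, 2.1, 0, 4, 0, 0, 2.1, 0, 4, 0, 0, 2.1, 0, 4, 0, 0, 2.1, 0, 4, 0, 0, 0, 0]

```text
clock: 8.95
eef_pos: [0.5786, 0.379, 0.0352]
tool_rot: [0.562, 0.827, -0.002, -0.001]
ft_force: [0.6, 0.1, -0.3]
grip_width: 0.0399
grasp_force: 0.0
```

Call:
carry_out:
  increments: [0.5, 0, 0, 0, 0, 0.5, 0, 0, 0, 0, 0.5, 0, 0, 0, 0, 0.5, 0, 0, 0, 0, 0.5, 0, 0, 0, 0]

```text
clock: 9.57
eef_pos: [0.5802, 0.3818, 0.0384]
tool_rot: [0.561, 0.828, 0.001, 0.001]
ft_force: [0.4, -2.5, 5.6]
grip_width: 0.011
grasp_force: 61.3
```

Run:
```python
from h import *
p,a,o=pose();print(p.round(4),a,o['ft_force'])
p1,a1=go((p[0],p[1],.10),a,3)
p2,a2=go((.603,.187,.10),186,9,p1,a1)
```

```text
[0.5802 0.3818 0.0384] 111.70419453339791 [ 0.44954511 -2.54650021  5.64634143]
[0.0, 0.0, -2.1] -0.0 
[0.0, 0.0, -2.0] -0.0 
[0.0, 0.0, -2.06] -0.0 
end [0.5802 0.3818 0.1   ] 111.7
[-2.1, -0.6, -0.0] -0.144 
[-2.0, -0.9, -0.0] -0.144 
[-1.9, -1.1, -0.0] -0.144 
[-1.7, -1.4, -0.0] -0.144 
[-1.5, -1.6, -0.0] -0.144 
[-1.2, -1.8, -0.0] -0.144 
[-0.9, -2.0, -0.0] -0.144 
[-0.6, -2.0, -0.0] -0.144 
[-0.37, -2.17, -0.0] -0.144 
end [0.603 0.187 0.1  ] 186.0
```

Call:
carry_out:
  increments: [0.5, 0, 0, -2.1, 0, 0.5, 0, 0, -2.0, 0, 0.5, 0, 0, -2.0, 0, 0.5, -2.1, -0.6, 0, -0.144, 0.5, -2.0, -0.9, 0, -0.144]

```text
clock: 10.2
eef_pos: [0.5833, 0.3383, 0.0977]
tool_rot: [0.434, 0.901, -0.0, -0.0]
ft_force: [-1.1, -0.2, -1.4]
grip_width: 0.011
grasp_force: 60.4
```

Call:
carry_out:
  increments: [0.5, -1.9, -1.1, 0, -0.144, 0.5, -1.7, -1.4, 0, -0.144, 0.5, -1.5, -1.6, 0, -0.144, 0.5, -1.2, -1.8, 0, -0.144, 0.5, -0.9, -2.0, 0, -0.144]

```text
clock: 10.82
eef_pos: [0.5967, 0.2292, 0.0974]
tool_rot: [0.089, 0.996, -0.0, -0.001]
ft_force: [0.2, -0.3, -2.1]
grip_width: 0.0107
grasp_force: 60.4
```

Call:
carry_out:
  increments: [0.5, -0.6, -2.0, 0, -0.144, 0.5, -0.4, -2.2, 0, -0.144, 0.5, 0, 0, 0, 0, 0.5, 0, 0, 0, 0, 0.5, 0, 0, 0, 0]

```text
clock: 11.45
eef_pos: [0.6024, 0.1877, 0.0981]
tool_rot: [-0.052, 0.999, 0.0, -0.0]
ft_force: [0.7, -0.1, -2.2]
grip_width: 0.0113
grasp_force: 60.4
```

Run:
```python
from h import *
c=bot.camera('side'); cv2.imwrite('pics/b.png',c['pixels'][60:260,120:420])
p,a,o=pose();print(p.round(4),a,o['ft_force'],o['grip_width'])
go((.602,.187,.042),186,4)
```

```text
[0.6024 0.1876 0.0981] -173.99460117788865 [-0.07397313  0.13021445 -1.91194456] 0.011073054613510897
[0.0, -0.0, 1.4] 0.0 
[0.0, -0.0, 1.4] 0.0 
[0.0, -0.0, 1.4] 0.0 
[0.05, -0.06, 1.41] 0.0 
end [0.602 0.187 0.042] -174.0
```

View pics/b.png

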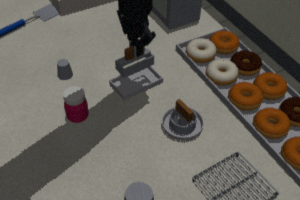

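Call:
carry_out:
  increments: [0.5, 0, 0, 1.5, 0, 0.5, 0, 0, 1.5, 0, 0.5, 0, 0, 1.4, 0, 0.5, 0, 0, 1.1, 0, 0.5, 0, 0, 0.2, 0]

```text
clock: 12.12
eef_pos: [0.6023, 0.1862, 0.0412]
tool_rot: [-0.052, 0.999, -0.0, -0.0]
ft_force: [-4.0, -1.6, 9.1]
grip_width: 0.0108
grasp_force: 62.3
```

Call:
carry_out:
  increments: [0.5, 0, 0, 0, 0, 4, 0, 0, 0, 0, 4, 0, 0, 0, 0, 4, 0, 0, 0, 0, 4, 0, 0, -2.0, 0]

```text
clock: 12.75
eef_pos: [0.6012, 0.1863, 0.0597]
tool_rot: [-0.052, 0.999, -0.0, -0.002]
ft_force: [0.5, -0.2, 0.5]
grip_width: 0.0401
grasp_force: 0.0
```

Run:
```python
from h import *
p,a,o=pose();print(p.round(4),a,o['ft_force'].round(1),o['grip_width'])
p1,a1=go((p[0],p[1],.11),186,2)
go((.4475,.304,.11),186,5,p1,a1)
```

```text
[0.6012 0.1863 0.0597] -174.0281854312516 [ 0.5 -0.2  0.5] 0.040137193109655654
[-0.0, 0.0, -2.5] -0.0 
[-0.0, 0.0, -2.53] -0.0 
end [0.6012 0.1863 0.11  ] -174.0
[2.8, 2.7, -0.0] -0.0 
[2.8, 2.7, -0.0] -0.0 
[2.8, 2.6, -0.0] -0.0 
[2.8, 2.7, -0.0] -0.0 
[2.86, 2.61, -0.0] -0.0 
end [0.4475 0.304  0.11  ] -174.0
```

Call:
carry_out:
  increments: [4, 0, 0, -2.6, 0, 4, 0, 0, -2.4, 0, 7, 2.8, 2.7, 0, 0, 7, 2.8, 2.7, 0, 0, 7, 2.8, 2.6, 0, 0]

```text
clock: 13.38
eef_pos: [0.5101, 0.2582, 0.1115]
tool_rot: [-0.052, 0.999, 0.0, 0.0]
ft_force: [-0.4, 0.1, -0.3]
grip_width: 0.0699
grasp_force: 0.0
```

Call:
carry_out:
  increments: [7, 2.8, 2.7, 0, 0, 7, 2.8, 2.6, 0, 0, 7, 0, 0, 0, 0, 7, 0, 0, 0, 0, 7, 0, 0, 0, 0]

```text
clock: 14.0
eef_pos: [0.4505, 0.3039, 0.1114]
tool_rot: [-0.051, 0.999, 0.0, 0.0]
ft_force: [0.5, -0.1, -0.1]
grip_width: 0.0696
grasp_force: 0.0
```

Run:
```python
from h import *
c=bot.camera('side'); P=cloud(c);cv2.imwrite('pics/c.png',c['pixels'][60:260,120:420])
for x,y,h in ((.602,.187,.067),(.634,.006,.067)):
    q=P[(np.hypot(P[...,0]-x,P[...,1]-y)<.06)&(abs(P[...,2]-h)<.006)]
    print(len(q),q.mean(0),cv2.minAreaRect((q[:,:2]*1000).astype(np.float32)))
p,a,o=pose();print(p.round(4),a,o['ft_force'].round(1),o['grip_width'])
go((.4475,.304,.008),186,5)
```

```text
94 [0.59756922 0.18488754 0.06604145] ((597.7181396484375, 186.04298400878906), (50.76632308959961, 13.254653930664062), 6.870670795440674)
116 [0.6320877  0.0060921  0.06608115] ((632.5239868164062, 7.89311408996582), (12.98779582977295, 53.39448547363281), 6.183616638183594)
[0.4505 0.3038 0.1113] -174.11930978930513 [ 0.2  0.6 -0.7] 0.06994697619082027
[0.1, 0.0, 2.1] -0.0 
[0.0, 0.0, 2.1] -0.0 
[0.1, 0.0, 2.0] -0.0 
[0.0, 0.0, 2.1] -0.0 
[0.1, 0.05, 2.03] -0.0 
end [0.4475 0.304  0.008 ] -174.1
```

View pics/c.png

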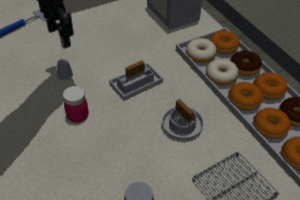

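Both cutters sit inside their pans with tops at the right height (crop ~(137,75) and (182,118)). Next is the small cup.

Call:
carry_out:
  increments: [7, 0.1, 0, 2.1, 0, 7, 0, 0, 2.1, 0, 7, 0.1, 0, 2.1, 0, 7, 0, 0, 2.1, 0, 7, 0.1, 0, 1.7, 0]

```text
clock: 14.68
eef_pos: [0.4472, 0.3033, 0.0093]
tool_rot: [-0.051, 0.999, -0.0, -0.0]
ft_force: [0.3, 0.4, -0.6]
grip_width: 0.0699
grasp_force: 0.0
```

Call:
carry_out:
  increments: [7, 0, 0, 0.2, 0, 3, 0, 0, 0, 0, 3, 0, 0, 0, 0, 3, 0, 0, 0, 0, 3, 0, 0, 0, 0]

```text
clock: 15.3
eef_pos: [0.4476, 0.3046, 0.0097]
tool_rot: [-0.052, 0.999, 0.001, 0.001]
ft_force: [-0.2, -0.7, 6.2]
grip_width: 0.0353
grasp_force: 59.8
```

Run:
```python
from h import *
c=bot.camera('side'); cv2.imwrite('pics/d.png',cv2.resize(c['pixels'][60:170,130:250],None,fx=3,fy=3))
p,a,o=pose();print(p.round(4),a,o['ft_force'].round(1),o['grip_width'],o['joint_pos'].round(2))
```

```text
[0.4476 0.3045 0.0097] -174.03778303526502 [-0.6 -0.2  7.2] 0.03523138746038699 [ 0.6   0.52 -0.21  0.84 -0.    0.49]
```

View pics/d.png

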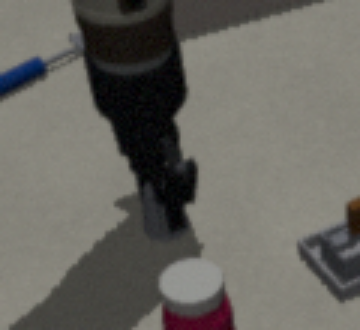

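The cup is upright between the fingers (crop ~(165,215)). I'll open, turn 90° and close again so it is centred along both axes.

Call:
carry_out:
  increments: [6.5, 0, 0, 0, 0, 6.5, 0, 0, 0, 0, 6.5, 0, 0, 0, 0, 6.5, 0, 0, 0, 0.175, 6.5, 0, 0, 0, 0.175]

```text
clock: 15.98
eef_pos: [0.4464, 0.304, 0.008]
tool_rot: [0.125, 0.992, -0.0, -0.0]
ft_force: [-0.1, -0.4, 0.3]
grip_width: 0.0648
grasp_force: 0.0
```

Call:
carry_out:
  increments: [6.5, 0, 0, 0, 0.175, 6.5, 0, 0, 0, 0.175, 6.5, 0, 0, 0, 0.175, 6.5, 0, 0, 0, 0.175, 6.5, 0, 0, 0, 0.175]

```text
clock: 16.6
eef_pos: [0.4464, 0.304, 0.0081]
tool_rot: [0.534, 0.846, -0.0, -0.0]
ft_force: [0.3, 0.5, 0.2]
grip_width: 0.0654
grasp_force: 0.0
```

Call:
carry_out:
  increments: [6.5, 0, 0, 0, 0.175, 6.5, 0, 0, 0, 0.171, 6.5, 0, 0, 0, 0, 6.5, 0, 0, 0, 0, 6.5, 0, 0, 0, 0]

```text
clock: 17.23
eef_pos: [0.4466, 0.304, 0.0083]
tool_rot: [0.669, 0.743, -0.0, -0.0]
ft_force: [0.4, 0.2, -0.1]
grip_width: 0.0655
grasp_force: 0.0
```

Call:
carry_out:
  increments: [3, 0, 0, 0, 0, 3, 0, 0, 0, 0, 3, 0, 0, 0, 0, 3, 0, 0, 0, 0, 3, 0, 0, 0, 0]

```text
clock: 17.85
eef_pos: [0.4468, 0.3042, 0.0089]
tool_rot: [0.669, 0.743, 0.0, 0.0]
ft_force: [-1.9, -1.8, 4.6]
grip_width: 0.0354
grasp_force: 59.5
```

Run:
```python
from h import *
p,a,o=pose();print(p.round(4),a,o['ft_force'].round(1),o['grip_width'],o['joint_pos'].round(2))
p1,a1=go((p[0],p[1],.14),96,3)
p1,a1=go((.60,-.06,.14),96,8,p1,a1)
p1,a1=go((.6405,-.1945,.14),96,4,p1,a1)
```

```text
[0.4468 0.3042 0.0089] 95.96965665883188 [-1.9 -1.8  4.6] 0.035408476635917535 [ 0.6   0.52 -0.22  0.84 -0.    2.06]
[0.0, 0.0, -4.4] -0.0 
[0.0, 0.0, -4.4] -0.0 
[0.0, 0.0, -4.31] -0.0 
end [0.4468 0.3042 0.14  ] 96.0
[-4.7, 1.4, -0.0] -0.0 
[-4.7, 1.4, -0.0] -0.0 
[-4.7, 1.4, -0.0] -0.0 
[-4.7, 1.4, -0.0] -0.0 
[-4.8, 1.5, -0.0] -0.0 
[-4.7, 1.4, -0.0] -0.0 
[-4.8, 1.5, -0.0] -0.0 
[-4.71, 1.45, -0.0] -0.0 
end [ 0.6  -0.06  0.14] 96.0
[-3.5, 0.7, -0.0] -0.0 
[-3.4, 0.6, -0.0] -0.0 
[-3.5, 0.7, -0.0] -0.0 
[-3.4, 0.63, -0.0] -0.0 
end [ 0.6405 -0.1945  0.14  ] 96.0
```

Call:
carry_out:
  increments: [3, 0, 0, -4.4, 0, 3, 0, 0, -4.4, 0, 3, 0, 0, -4.3, 0, 3, -4.7, 1.4, 0, 0, 3, -4.7, 1.4, 0, 0]

```text
clock: 18.48
eef_pos: [0.4848, 0.2132, 0.1399]
tool_rot: [0.669, 0.744, 0.001, 0.0]
ft_force: [0.0, -1.1, -0.5]
grip_width: 0.0352
grasp_force: 59.8
```

Call:
carry_out:
  increments: [3, -4.7, 1.4, 0, 0, 3, -4.7, 1.4, 0, 0, 3, -4.8, 1.5, 0, 0, 3, -4.7, 1.4, 0, 0, 3, -4.8, 1.5, 0, 0]

```text
clock: 19.1
eef_pos: [0.5807, -0.0162, 0.1388]
tool_rot: [0.669, 0.743, -0.0, -0.0]
ft_force: [1.5, 0.1, -0.7]
grip_width: 0.0355
grasp_force: 59.8
```

Call:
carry_out:
  increments: [3, -4.7, 1.4, 0, 0, 3, -3.5, 0.7, 0, 0, 3, -3.4, 0.6, 0, 0, 3, -3.5, 0.7, 0, 0, 3, -3.4, 0.6, 0, 0]

```text
clock: 19.73
eef_pos: [0.6394, -0.1957, 0.1385]
tool_rot: [0.669, 0.743, -0.0, -0.0]
ft_force: [-0.3, 0.1, 0.1]
grip_width: 0.0353
grasp_force: 59.8
```

Call:
carry_out:
  increments: [3, 0, 0, 0, 0, 3, 0, 0, 0, 0, 3, 0, 0, 2.5, 0, 3, 0, 0, 2.5, 0, 3, 0, 0, 2.5, 0]

```text
clock: 20.35
eef_pos: [0.6392, -0.1928, 0.0638]
tool_rot: [0.669, 0.744, 0.0, -0.0]
ft_force: [0.2, -0.5, 0.0]
grip_width: 0.0356
grasp_force: 59.8
```

Run:
```python
from h import *
bot.camera('side')
c=bot.camera('side'); cv2.imwrite('pics/e.png',cv2.resize(c['pixels'][170:300,270:430],None,fx=3,fy=3))
p,a,o=pose();print(p.round(4),a,o['ft_force'].round(1),o['grip_width'],o['joint_pos'].round(2))
go((.6405,-.1945,.021),96,4)
```

```text
[ 0.6366 -0.1922  0.0608] 96.07426507193547 [-0.9  0.9 -1.8] 0.035333648743266735 [-0.29  0.68  0.24  1.14  0.    1.17]
[-0.1, 0.1, 1.0] 0.0 
[-0.1, 0.1, 1.0] 0.0 
[-0.0, 0.1, 1.0] 0.0 
[-0.07, 0.06, 0.98] 0.0 
end [ 0.6405 -0.1945  0.021 ] 96.1
```

View pics/e.png

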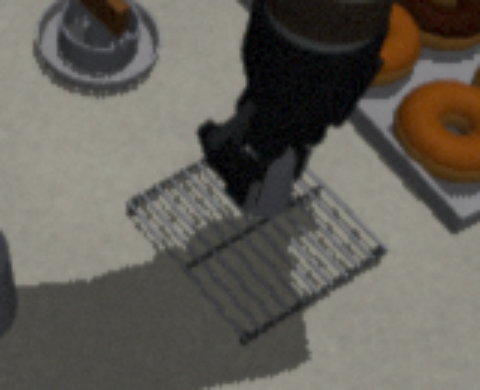

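The small cup is upright above the rack centre (crop ~(270,185)). Lowering.

Call:
carry_out:
  increments: [3, 0, 0.2, 1.0, 0, 3, 0, 0, 1.0, 0, 3, 0, 0, 1.0, 0, 3, 0, 0, 0.6, 0, 3, 0, 0, 0.2, 0]

```text
clock: 21.08
eef_pos: [0.641, -0.1944, 0.0257]
tool_rot: [0.669, 0.743, -0.0, -0.0]
ft_force: [0.7, -0.2, -0.0]
grip_width: 0.0354
grasp_force: 59.8
```

Run:
```python
from h import *
for i in range(3):
    p,a,o=pose();print(p.round(4),a,o['ft_force'].round(1),o['grip_width']); bot.camera('side')
```

```text
[ 0.641  -0.1944  0.0257] 95.95041020333582 [ 0.7 -0.2 -0. ] 0.03540332092033233
[ 0.6411 -0.1944  0.0257] 95.94776976083807 [-0.2  1.  -1.4] 0.03515327701832311
[ 0.6413 -0.1944  0.0261] 95.95258835100455 [-0.4 -0.  -1.4] 0.03508640301554175
```

Call:
carry_out:
  increments: [3, 0, 0, 0.2, 0, 3, 0, 0, 0.1, 0, 3, 0, 0, 0.1, 0, 3, 0, 0, 0, 0, 3, 0, 0, 0, 0]

```text
clock: 21.85
eef_pos: [0.6414, -0.1944, 0.0223]
tool_rot: [0.669, 0.743, 0.0, -0.0]
ft_force: [-0.0, 0.7, -0.1]
grip_width: 0.0356
grasp_force: 59.8
```

Call:
carry_out:
  increments: [3, 0, 0, 0.1, 0, 3, 0, 0, 0.1, 0, 3, 0, 0, 0, 0, 3, 0, 0, 0, 0, 3, 0, 0, 0, 0]

```text
clock: 22.48
eef_pos: [0.6415, -0.1944, 0.0209]
tool_rot: [0.669, 0.743, 0.0, 0.0]
ft_force: [-2.3, 0.3, 5.3]
grip_width: 0.0352
grasp_force: 60.7
```

Call:
carry_out:
  increments: [5.5, 0, 0, 0, 0, 5.5, 0, 0, 0, 0, 5.5, 0, 0, 0, 0, 5.5, 0, 0, -2, 0, 5.5, 0, 0, -4, 0]

```text
clock: 23.1
eef_pos: [0.6395, -0.1938, 0.0781]
tool_rot: [0.669, 0.743, -0.001, -0.003]
ft_force: [0.9, -0.1, 0.5]
grip_width: 0.0553
grasp_force: 0.0
```

Call:
carry_out:
  increments: [8, 0, 0, -4, 0, 8, 0, 0, -2, 0, 8, 0, 0, 0, 0, 8, 0, 0, 0, 0, 8, 0, 0, 0, 0]

```text
clock: 23.72
eef_pos: [0.6404, -0.1941, 0.1383]
tool_rot: [0.669, 0.743, -0.001, -0.002]
ft_force: [-0.7, -0.7, -0.6]
grip_width: 0.0801
grasp_force: 0.0
```

Run:
```python
from h import *
p,a,o=pose();print(p.round(4),a,o['ft_force'].round(1),o['grip_width'])
go((.4545,-.324,.12),96,5)
c=bot.camera('side');P=cloud(c)
q=P[(np.hypot(P[...,0]-.64,P[...,1]+.195)<.05)&(abs(P[...,2]-.056)<.006)]
print(len(q),q.mean(0),cv2.minAreaRect((q[:,:2]*1000).astype(np.float32)))
```

```text
[ 0.6404 -0.1941  0.1383] 95.96044776158321 [-0.7 -0.7 -0.6] 0.0800737754799054
[-2.2, -4.0, 0.4] -0.0 
[-2.2, -4.0, 0.4] -0.0 
[-2.2, -3.9, 0.3] -0.0 
[-2.2, -4.0, 0.4] -0.0 
[-2.19, -3.94, 0.33] -0.0 
end [ 0.4545 -0.324   0.12  ] 96.0
172 [ 0.6390857  -0.19444892  0.05580512] ((640.3801879882812, -193.6423797607422), (29.982009887695312, 28.6060791015625), 80.9361572265625)
```

Call:
carry_out:
  increments: [8, -2.2, -4.0, 0.4, 0, 8, -2.2, -4.0, 0.4, 0, 8, -2.2, -3.9, 0.3, 0, 8, -2.2, -4.0, 0.4, 0, 8, -2.2, -3.9, 0.3, 0]

```text
clock: 24.4
eef_pos: [0.4542, -0.3248, 0.1214]
tool_rot: [0.669, 0.743, -0.0, -0.001]
ft_force: [-0.1, -0.6, -0.2]
grip_width: 0.0802
grasp_force: 0.0
```

Call:
carry_out:
  increments: [8, 0, 0, 0, 0, 8, 0, 0, 0, 0, 8, 0, 0, 2.2, 0, 8, 0, 0, 2.2, 0, 8, 0, 0, 0, 0]

```text
clock: 25.02
eef_pos: [0.4557, -0.3225, 0.0764]
tool_rot: [0.669, 0.744, -0.0, -0.002]
ft_force: [-0.2, -0.5, -0.5]
grip_width: 0.08
grasp_force: 0.0
```

Run:
```python
from h import *
bot.camera('side')
c=bot.camera('side');cv2.imwrite('pics/f.png',cv2.resize(c['pixels'][234:384,240:440],None,fx=2.5,fy=2.5))
p,a,o=pose();print(p.round(4),a,o['ft_force'].round(1),o['grip_width'])
go((.4545,-.324,.008),96,4)
```

```text
[ 0.4569 -0.3238  0.0785] 96.04826441383497 [ 0.8 -0.7  0. ] 0.08001504179126259
[0.0, -0.1, 1.8] 0.0 
[0.0, -0.0, 1.8] 0.0 
[0.0, -0.1, 1.7] 0.0 
[0.01, -0.04, 1.75] 0.0 
end [ 0.4545 -0.324   0.008 ] 96.0
```

View pics/f.png

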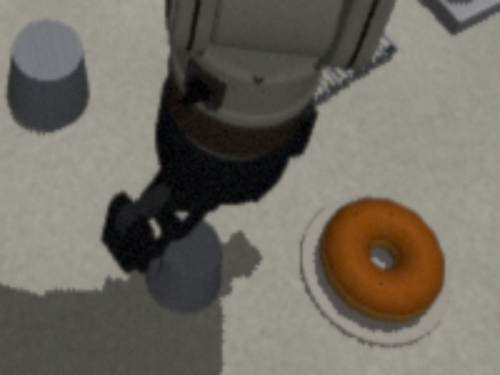

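Fingers straddle the medium cup (crop ~(185,265)), with the plate clear. Descend, close, then re-grip at 90°.

Call:
carry_out:
  increments: [8, 0, -0.2, 1.8, 0, 8, 0, 0, 1.8, 0, 8, 0, 0, 1.8, 0, 8, 0, 0, 1.4, 0, 8, 0, 0, 0.2, 0]

```text
clock: 25.75
eef_pos: [0.4539, -0.3243, 0.0079]
tool_rot: [0.669, 0.743, -0.0, -0.0]
ft_force: [0.4, -0.1, 0.6]
grip_width: 0.0799
grasp_force: 0.0
```

Call:
carry_out:
  increments: [8, 0, 0, 0, 0, 4, 0, 0, 0, 0, 4, 0, 0, 0, 0, 4, 0, 0, 0, 0, 4, 0, 0, 0, 0]

```text
clock: 26.38
eef_pos: [0.4546, -0.325, 0.0098]
tool_rot: [0.669, 0.743, 0.0, 0.001]
ft_force: [-1.4, 1.5, 5.6]
grip_width: 0.0492
grasp_force: 61.1
```

Call:
carry_out:
  increments: [8, 0, 0, 0, 0, 8, 0, 0, 0, 0, 8, 0, 0, 0, 0, 8, 0, 0, 0, -0.175, 8, 0, 0, 0, -0.175]

```text
clock: 27.0
eef_pos: [0.4538, -0.3245, 0.0081]
tool_rot: [0.527, 0.85, 0.0, -0.0]
ft_force: [-1.2, -0.2, -0.1]
grip_width: 0.0802
grasp_force: 0.0
```

Run:
```python
from h import *
p,a,o=pose();print(p.round(4),a,o['ft_force'].round(1),o['grip_width'])
```

```text
[ 0.4538 -0.3245  0.0081] 116.34391887589439 [-1.2 -0.2 -0.1] 0.08020417626568815
```

Call:
carry_out:
  increments: [8, 0, 0, 0, -0.175, 8, 0, 0, 0, -0.175, 8, 0, 0, 0, -0.175, 8, 0, 0, 0, -0.175, 8, 0, 0, 0, -0.175]

```text
clock: 27.62
eef_pos: [0.4538, -0.3245, 0.0081]
tool_rot: [0.118, 0.993, 0.0, -0.0]
ft_force: [-0.5, 0.1, 0.4]
grip_width: 0.0801
grasp_force: 0.0
```

Call:
carry_out:
  increments: [8, 0, 0, 0, -0.175, 8, 0, 0, 0, -0.171, 8, 0, 0, 0, 0, 8, 0, 0, 0, 0, 8, 0, 0, 0, 0]

```text
clock: 28.25
eef_pos: [0.4539, -0.3245, 0.0083]
tool_rot: [-0.051, 0.999, 0.0, -0.0]
ft_force: [-0.3, 0.1, 0.4]
grip_width: 0.0801
grasp_force: 0.0
```

Call:
carry_out:
  increments: [4, 0, 0, 0, 0, 4, 0, 0, 0, 0, 4, 0, 0, 0, 0, 4, 0, 0, 0, 0, 4, 0, 0, 0, 0]

```text
clock: 28.88
eef_pos: [0.454, -0.3245, 0.0092]
tool_rot: [-0.052, 0.999, -0.0, 0.0]
ft_force: [-0.7, 1.0, 5.5]
grip_width: 0.0498
grasp_force: 61.0
```

Run:
```python
from h import *
p,a,o=pose();print(p.round(4),a,o['ft_force'].round(1),o['grip_width'])
p1,a1=go((p[0],p[1],.13),186,3)
p1,a1=go((.6415,-.1944,.13),186,7,p1,a1)
```

```text
[ 0.454  -0.3245  0.0092] -174.0429138289318 [-0.7  1.   5.5] 0.0497844131075202
[-0.0, 0.0, -4.0] -0.0 
[-0.0, 0.0, -4.0] -0.0 
[-0.0, 0.0, -4.08] -0.0 
end [ 0.454  -0.3245  0.13  ] -174.0
[-2.9, 1.6, 0.0] -0.0 
[-2.8, 1.6, 0.0] -0.0 
[-2.9, 1.6, 0.0] -0.0 
[-2.8, 1.5, 0.0] -0.0 
[-2.9, 1.6, 0.0] -0.0 
[-2.8, 1.5, 0.0] -0.0 
[-2.9, 1.6, 0.0] -0.0 
end [ 0.6415 -0.1943  0.13  ] -174.0
```

Call:
carry_out:
  increments: [4, 0, 0, -4, 0, 4, 0, 0, -4, 0, 4, 0, 0, -4.1, 0, 4, -2.9, 1.6, 0, 0, 4, -2.8, 1.6, 0, 0]

```text
clock: 29.5
eef_pos: [0.5079, -0.2869, 0.1302]
tool_rot: [-0.051, 0.999, -0.0, 0.001]
ft_force: [-0.2, 0.1, -1.5]
grip_width: 0.0498
grasp_force: 62.6
```

Call:
carry_out:
  increments: [4, -2.9, 1.6, 0, 0, 4, -2.8, 1.5, 0, 0, 4, -2.9, 1.6, 0, 0, 4, -2.8, 1.5, 0, 0, 4, -2.9, 1.6, 0, 0]

```text
clock: 30.12
eef_pos: [0.6418, -0.1937, 0.1288]
tool_rot: [-0.052, 0.999, 0.0, -0.0]
ft_force: [0.7, 0.4, -1.3]
grip_width: 0.05
grasp_force: 62.6
```

Call:
carry_out:
  increments: [4, 0, 0, 0, 0, 4, 0, 0, 0, 0, 4, 0, 0, 2, 0, 4, 0, 0, 1.5, 0, 4, 0, 0, 0, 0]

```text
clock: 30.75
eef_pos: [0.6394, -0.1946, 0.0924]
tool_rot: [-0.052, 0.999, 0.001, -0.002]
ft_force: [0.3, -0.3, -1.1]
grip_width: 0.05
grasp_force: 62.6
```

Run:
```python
from h import *
for i in range(5): bot.camera('side')
c=bot.camera('side');cv2.imwrite('pics/g.png',cv2.resize(c['pixels'][150:290,280:430],None,fx=3,fy=3))
p,a,o=pose();print(p.round(4),a,o['ft_force'].round(1),o['grip_width'])
go((.641,-.1944,.06),186,2)
```

```text
[ 0.6419 -0.1946  0.0953] -174.03498679807348 [-0.6  0.  -0.6] 0.04982900719798051
[0.0, 0.0, 1.8] -0.0 
[0.09, 0.03, 1.73] -0.0 
end [ 0.641  -0.1944  0.06  ] -174.0
```

View pics/g.png

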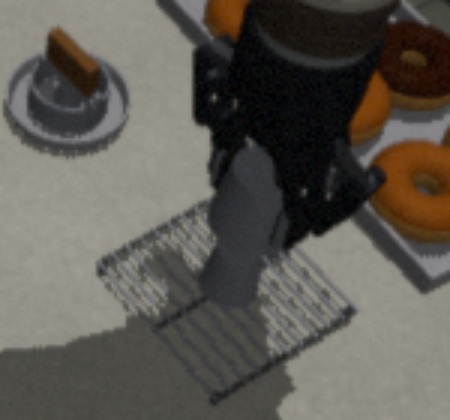

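The medium cup (crop ~(245,185)) is coaxial above the small one (~(228,270)). Lowering gently.

Call:
carry_out:
  increments: [4, 0, 0, 0.7, 0, 4, 0, 0, 0.8, 0, 4, 0, 0, 0.8, 0, 4, 0, 0, 0.8, 0, 4, 0, 0, 0.8, 0]

```text
clock: 31.68
eef_pos: [0.6412, -0.1943, 0.0545]
tool_rot: [-0.052, 0.999, 0.0, -0.0]
ft_force: [-0.1, -0.7, -1.5]
grip_width: 0.0495
grasp_force: 62.6
```

Call:
carry_out:
  increments: [4, 0, 0, 0.8, 0, 4, 0, 0, 0.8, 0, 4, 0, 0, 0.7, 0, 4, 0, 0, 0.4, 0, 4, 0, 0, 0, 0]

```text
clock: 32.3
eef_pos: [0.6411, -0.1943, 0.0279]
tool_rot: [-0.052, 0.999, 0.0, -0.0]
ft_force: [-1.4, 0.5, -1.1]
grip_width: 0.0496
grasp_force: 62.6
```

Call:
carry_out:
  increments: [4, 0, 0, 0.2, 0, 4, 0, 0, 0.1, 0, 4, 0, 0, 0.1, 0, 4, 0, 0, 0, 0, 4, 0, 0, 0, 0]

```text
clock: 32.92
eef_pos: [0.6414, -0.1943, 0.0244]
tool_rot: [-0.052, 0.999, 0.0, 0.0]
ft_force: [0.1, 0.6, -1.9]
grip_width: 0.0496
grasp_force: 62.6
```

Call:
carry_out:
  increments: [4, 0, 0, 0.2, 0, 4, 0, 0, 0.1, 0, 4, 0, 0, 0.1, 0, 4, 0, 0, 0, 0, 4, 0, 0, 0, 0]

```text
clock: 33.55
eef_pos: [0.6414, -0.1943, 0.0213]
tool_rot: [-0.052, 0.999, -0.0, 0.0]
ft_force: [-3.7, 0.5, 5.1]
grip_width: 0.0498
grasp_force: 63.4
```

Call:
carry_out:
  increments: [7, 0, 0, 0, 0, 7, 0, 0, 0, 0, 7, 0, 0, 0, 0, 7, 0, 0, -2, 0, 7, 0, 0, -4, 0]

```text
clock: 34.17
eef_pos: [0.6395, -0.1938, 0.0782]
tool_rot: [-0.052, 0.999, 0.001, -0.003]
ft_force: [0.2, 0.4, 1.3]
grip_width: 0.0699
grasp_force: 0.0
```

Call:
carry_out:
  increments: [8.5, 0, 0, -4, 0, 8.5, 0, 0, -2, 0, 8.5, 0, 0, 0, 0, 8.5, 0, 0, 0, 0, 8.5, 0, 0, 0, 0]

```text
clock: 34.8
eef_pos: [0.6404, -0.194, 0.1383]
tool_rot: [-0.052, 0.999, 0.001, -0.002]
ft_force: [-0.3, -0.1, 0.6]
grip_width: 0.0851
grasp_force: 0.0
```

Run:
```python
from h import *
p,a,o=pose();print(p.round(4),a,o['ft_force'].round(1),o['grip_width'])
go((.436,-.1505,.13),186,5)
c=bot.camera('side');P=cloud(c)
q=P[(np.hypot(P[...,0]-.64,P[...,1]+.195)<.05)&(abs(P[...,2]-.068)<.006)]
print(len(q),q.mean(0),q[:,2].std(),cv2.minAreaRect((q[:,:2]*1000).astype(np.float32)))
```

```text
[ 0.6404 -0.194   0.1383] -174.02752863807672 [-0.3 -0.1  0.6] 0.085130579208711
[4.0, 1.3, 0.2] -0.0 
[4.0, 1.3, 0.2] -0.0 
[4.0, 1.3, 0.1] -0.0 
[3.9, 1.3, 0.2] -0.0 
[3.97, 1.26, 0.13] -0.0 
end [ 0.436  -0.1505  0.13  ] -174.0
338 [ 0.63960249 -0.19529053  0.06817205] 0.0018940354322815082 ((640.3402099609375, -194.7282257080078), (41.96803283691406, 41.735313415527344), 59.08442687988281)
```

Call:
carry_out:
  increments: [8.5, 4.0, 1.3, 0.2, 0, 8.5, 4.0, 1.3, 0.2, 0, 8.5, 4.0, 1.3, 0.1, 0, 8.5, 3.9, 1.3, 0.2, 0, 8.5, 4.0, 1.3, 0.1, 0]

```text
clock: 35.48
eef_pos: [0.4349, -0.1499, 0.1315]
tool_rot: [-0.052, 0.999, 0.0, -0.001]
ft_force: [0.2, 0.2, -0.0]
grip_width: 0.0847
grasp_force: 0.0
```

Call:
carry_out:
  increments: [8.5, 0, 0, 0, 0, 8.5, 0, 0, 0, 0, 8.5, 0, 0, 1.5, 0, 8.5, 0, 0, 1.5, 0, 8.5, 0, 0, 0, 0]

```text
clock: 36.1
eef_pos: [0.437, -0.1504, 0.1012]
tool_rot: [-0.052, 0.999, 0.0, -0.001]
ft_force: [-0.9, -0.1, -0.3]
grip_width: 0.0847
grasp_force: 0.0
```

Run:
```python
from h import *
for i in range(3): bot.camera('side')
c=bot.camera('side');cv2.imwrite('pics/i.png',cv2.resize(c['pixels'][190:300,190:310],None,fx=3,fy=3))
p,a,o=pose();print(p.round(4),a,o['ft_force'].round(1),o['grip_width'])
go((.436,-.1505,.008),186,5)
```

```text
[ 0.4377 -0.1507  0.1029] -174.02175615707898 [ 0.5 -0.   0.6] 0.08510052350286405
[0.0, 0.0, 1.9] -0.0 
[0.0, 0.0, 1.9] -0.0 
[0.1, 0.0, 1.9] -0.0 
[0.0, 0.0, 1.9] -0.0 
[0.07, 0.04, 1.89] -0.0 
end [ 0.436  -0.1505  0.008 ] -174.0
```

View pics/i.png

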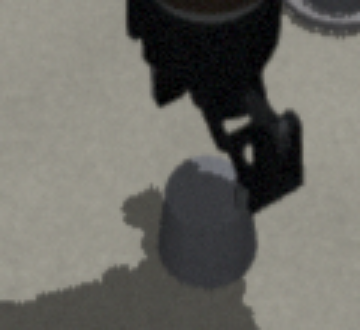

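The fingers (~(170,95) and ~(280,175)) stand on either side of the large cup. Descending.

Call:
carry_out:
  increments: [8.5, 0.1, 0, 1.2, 0, 8.5, 0, 0, 1.2, 0, 8.5, 0, 0, 1.2, 0, 8.5, 0, 0, 1.2, 0, 8.5, 0, 0, 0.5, 0]

```text
clock: 36.92
eef_pos: [0.435, -0.1503, 0.0481]
tool_rot: [-0.052, 0.999, 0.0, -0.001]
ft_force: [-0.2, 0.8, -0.2]
grip_width: 0.0852
grasp_force: 0.0
```

Call:
carry_out:
  increments: [8.5, 0, 0, 1.2, 0, 8.5, 0, 0, 1.2, 0, 8.5, 0, 0, 1.2, 0, 8.5, 0, 0, 0.6, 0, 8.5, 0, 0, 0, 0]

```text
clock: 37.55
eef_pos: [0.4353, -0.1504, 0.0068]
tool_rot: [-0.052, 0.999, 0.0, -0.001]
ft_force: [0.3, 0.8, 0.0]
grip_width: 0.0847
grasp_force: 0.0
```

Call:
carry_out:
  increments: [8.5, 0, 0, 0, 0, 5, 0, 0, 0, 0, 5, 0, 0, 0, 0, 5, 0, 0, 0, 0, 5, 0, 0, 0, 0]

```text
clock: 38.17
eef_pos: [0.4362, -0.1505, 0.0087]
tool_rot: [-0.052, 0.999, -0.0, 0.001]
ft_force: [-3.2, 1.1, 9.6]
grip_width: 0.0628
grasp_force: 63.1
```

Call:
carry_out:
  increments: [8.5, 0, 0, 0, 0, 8.5, 0, 0, 0, 0, 8.5, 0, 0, 0, 0, 8.5, 0, 0, 0, 0.175, 8.5, 0, 0, 0, 0.175]

```text
clock: 38.8
eef_pos: [0.4356, -0.1505, 0.0071]
tool_rot: [0.125, 0.992, 0.0, -0.0]
ft_force: [-0.4, -0.0, 0.3]
grip_width: 0.0849
grasp_force: 0.0
```

Call:
carry_out:
  increments: [8.5, 0, 0, 0, 0.175, 8.5, 0, 0, 0, 0.175, 8.5, 0, 0, 0, 0.175, 8.5, 0, 0, 0, 0.175, 8.5, 0, 0, 0, 0.175]

```text
clock: 39.42
eef_pos: [0.4356, -0.1505, 0.0071]
tool_rot: [0.534, 0.845, -0.0, -0.0]
ft_force: [0.0, -0.2, -0.2]
grip_width: 0.085
grasp_force: 0.0
```

Call:
carry_out:
  increments: [8.5, 0, 0, 0, 0.175, 8.5, 0, 0, 0, 0.171, 8.5, 0, 0, 0, 0, 8.5, 0, 0, 0, 0, 8.5, 0, 0, 0, 0]

```text
clock: 40.05
eef_pos: [0.4357, -0.1505, 0.0073]
tool_rot: [0.669, 0.743, -0.0, -0.0]
ft_force: [-0.4, -0.3, 0.9]
grip_width: 0.0852
grasp_force: 0.0
```

Call:
carry_out:
  increments: [5, 0, 0, 0, 0, 5, 0, 0, 0, 0, 5, 0, 0, 0, 0, 5, 0, 0, 0, 0, 5, 0, 0, 0, 0]

```text
clock: 40.67
eef_pos: [0.4359, -0.1505, 0.0082]
tool_rot: [0.669, 0.743, 0.0, 0.0]
ft_force: [-2.6, 1.2, 7.8]
grip_width: 0.0611
grasp_force: 63.2
```

Run:
```python
from h import *
p,a,o=pose();print(p.round(4),a,o['ft_force'].round(1),o['grip_width'])
p1,a1=go((p[0],p[1],.13),96,3)
p1,a1=go((.6414,-.1943,.13),96,6,p1,a1)
```

```text
[ 0.4359 -0.1505  0.0082] 95.9817511281995 [-2.6  1.2  7.8] 0.06114869403651048
[0.0, 0.0, -4.1] -0.0 
[0.0, 0.0, -4.0] -0.0 
[0.0, 0.0, -4.08] -0.0 
end [ 0.4359 -0.1505  0.13  ] 96.0
[-1.1, 3.3, 0.0] -0.0 
[-1.1, 3.3, 0.0] -0.0 
[-1.1, 3.3, 0.0] -0.0 
[-1.1, 3.4, 0.0] -0.0 
[-1.0, 3.3, 0.0] -0.0 
[-1.09, 3.38, 0.0] -0.0 
end [ 0.6414 -0.1943  0.13  ] 96.0
```

Call:
carry_out:
  increments: [5, 0, 0, -4.1, 0, 5, 0, 0, -4, 0, 5, 0, 0, -4.1, 0, 5, -1.1, 3.3, 0, 0, 5, -1.1, 3.3, 0, 0]

```text
clock: 41.3
eef_pos: [0.5046, -0.1658, 0.1303]
tool_rot: [0.669, 0.743, 0.0, 0.001]
ft_force: [0.5, -0.0, -0.8]
grip_width: 0.0609
grasp_force: 66.3
```

Call:
carry_out:
  increments: [5, -1.1, 3.3, 0, 0, 5, -1.1, 3.4, 0, 0, 5, -1.0, 3.3, 0, 0, 5, -1.1, 3.4, 0, 0, 5, 0, 0, 0, 0]

```text
clock: 41.92
eef_pos: [0.6427, -0.1945, 0.1274]
tool_rot: [0.669, 0.743, -0.0, -0.0]
ft_force: [-1.2, -0.2, -1.9]
grip_width: 0.0607
grasp_force: 66.3
```

Call:
carry_out:
  increments: [5, 0, 0, 0, 0, 5, 0, 0, 0.5, 0, 5, 0, 0, 1, 0, 5, 0, 0, 0.5, 0, 5, 0, 0, 0, 0]

```text
clock: 42.55
eef_pos: [0.6406, -0.1942, 0.1085]
tool_rot: [0.669, 0.743, -0.0, -0.001]
ft_force: [0.4, 0.4, -0.7]
grip_width: 0.0609
grasp_force: 66.3
```

Run:
```python
from h import *
for i in range(5): bot.camera('side')
c=bot.camera('side');cv2.imwrite('pics/j.png',cv2.resize(c['pixels'][150:290,280:430],None,fx=3,fy=3))
p,a,o=pose();print(p.round(4),a,o['ft_force'].round(1),o['grip_width'])
go((.6414,-.1943,.09),96,2)
```

```text
[ 0.6416 -0.1945  0.1097] 95.95718490481973 [-0.1 -0.4 -1. ] 0.06103547650543422
[0.0, -0.0, 1.0] -0.0 
[0.02, -0.02, 0.97] -0.0 
end [ 0.6414 -0.1943  0.09  ] 96.0
```

View pics/j.png

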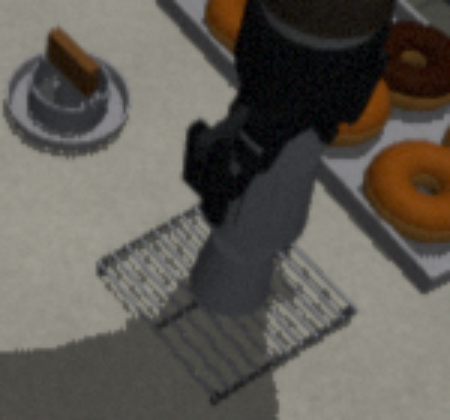

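The large cup (~(280,185)) is lined up above the medium one (~(235,270)). Lowering.

Call:
carry_out:
  increments: [5, 0, 0, 0.8, 0, 5, 0, 0, 0.8, 0, 5, 0, 0, 0.8, 0, 5, 0, 0, 0.8, 0, 5, 0, 0, 0.8, 0]

```text
clock: 43.48
eef_pos: [0.6413, -0.1944, 0.0685]
tool_rot: [0.669, 0.743, -0.0, -0.0]
ft_force: [-1.3, 0.3, -1.0]
grip_width: 0.061
grasp_force: 66.3
```

Call:
carry_out:
  increments: [5, 0, 0, 0.8, 0, 5, 0, 0, 0.8, 0, 5, 0, 0, 0.8, 0, 5, 0, 0, 0.7, 0, 5, 0, 0, 0, 0]

```text
clock: 44.1
eef_pos: [0.6408, -0.1942, 0.0374]
tool_rot: [0.669, 0.743, -0.0, -0.001]
ft_force: [-0.1, -0.1, -1.5]
grip_width: 0.0612
grasp_force: 66.3
```

Call:
carry_out:
  increments: [5, 0, 0, 0.6, 0, 5, 0, 0, 0.3, 0, 5, 0, 0, 0.2, 0, 5, 0, 0, 0, 0, 5, 0, 0, 0, 0]

```text
clock: 44.72
eef_pos: [0.6415, -0.1944, 0.0275]
tool_rot: [0.669, 0.743, 0.0, 0.0]
ft_force: [-0.0, -0.1, -1.1]
grip_width: 0.061
grasp_force: 66.3
```

Call:
carry_out:
  increments: [5, 0, 0, 0.3, 0, 5, 0, 0, 0.2, 0, 5, 0, 0, 0.1, 0, 5, 0, 0, 0, 0, 5, 0, 0, 0, 0]

```text
clock: 45.35
eef_pos: [0.6414, -0.1944, 0.0213]
tool_rot: [0.669, 0.743, 0.0, 0.0]
ft_force: [-0.3, -0.3, -2.1]
grip_width: 0.0609
grasp_force: 66.3
```

Call:
carry_out:
  increments: [5, 0, 0, 0.1, 0, 5, 0, 0, 0.1, 0, 5, 0, 0, 0, 0, 5, 0, 0, 0, 0, 5, 0, 0, 0, 0]

```text
clock: 45.98
eef_pos: [0.6416, -0.1944, 0.0204]
tool_rot: [0.669, 0.743, 0.0, 0.0]
ft_force: [-2.4, 0.2, 5.7]
grip_width: 0.0608
grasp_force: 67.2
```

Call:
carry_out:
  increments: [8.5, 0, 0, 0, 0, 8.5, 0, 0, 0, 0, 8.5, 0, 0, 0, 0, 8.5, 0, 0, 0, 0, 8.5, 0, 0, -2, 0]

```text
clock: 46.6
eef_pos: [0.6396, -0.1939, 0.0372]
tool_rot: [0.669, 0.743, -0.001, -0.002]
ft_force: [-0.4, 0.4, -0.1]
grip_width: 0.085
grasp_force: 0.0
```

Call:
carry_out:
  increments: [8.5, 0, 0, -4, 0, 8.5, 0, 0, -4, 0, 8.5, 0, 0, -4, 0, 8.5, 0, -4, -2, 0, 8.5, 0, -5, 0, 0]

```text
clock: 47.22
eef_pos: [0.5531, -0.2043, 0.1815]
tool_rot: [0.669, 0.743, 0.001, 0.003]
ft_force: [-0.5, -0.5, -0.8]
grip_width: 0.0848
grasp_force: 0.0
```

Call:
carry_out:
  increments: [8.5, 0, -5, 0, 0, 8.5, 0, -5, 0, 0, 8.5, 0, -5, 0, 0, 8.5, 0, 0, 0, 0, 8.5, 0, 0, 0, 0]

```text
clock: 47.85
eef_pos: [0.4035, -0.2197, 0.1799]
tool_rot: [0.67, 0.743, 0.0, 0.001]
ft_force: [0.1, -0.1, -0.1]
grip_width: 0.0851
grasp_force: 0.0
```

Run:
```python
from h import *
c=bot.camera('side');P=cloud(c);cv2.imwrite('pics/k.png',cv2.resize(c['pixels'][60:300,120:440],None,fx=2,fy=2))
for n,(x,y,h) in {'stack':(.6415,-.1945,.080),'round':(.634,.006,.067),'obl':(.6,.187,.067),'jar':(.4225,.155,.075)}.items():
    q=P[(np.hypot(P[...,0]-x,P[...,1]-y)<.05)&(abs(P[...,2]-h)<.006)]
    print(n,len(q),q.mean(0).round(4),cv2.minAreaRect((q[:,:2]*1000).astype(np.float32)))
p,a,o=pose();print(p.round(4),o['ft_force'].round(1),o['clock'])
```

```text
stack 544 [ 0.6388 -0.1954  0.0803] ((640.3951416015625, -194.4375457763672), (54.32179260253906, 53.562320709228516), 1.6214457750320435)
round 119 [0.632  0.0053 0.0663] ((632.9796752929688, 6.284440994262695), (14.179101943969727, 51.72590637207031), 6.53585958480835)
obl 0 [nan nan nan] ((0.0, 0.0), (0.0, 0.0), 0.0)
jar 287 [0.4218 0.1527 0.0747] ((422.10504150390625, 154.88992309570312), (48.19792175292969, 48.21662521362305), 79.61386108398438)
[ 0.4039 -0.2197  0.1798] [0.3 0.6 0.3] 47.9<stdin>:5: RuntimeWarning: Mean of empty slice.
  ret = um.true_divide(
```

View pics/k.png

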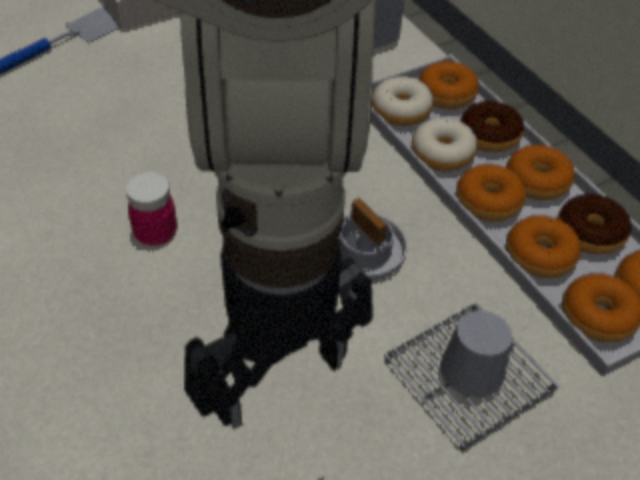

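The stack stands upright at the rack centre (~(480,350)), with its top at 80 mm as it should be. The round cutter is in its pan (~(370,235)), the jar is untouched, and the arm hides the oblong pan, which I checked earlier. Handing in.

```bash
python3 -c "
from workcell import bot
print(bot.job_done())"
```

```text
the job is handed in; nothing more can be done
None
```

The job is handed in at about 48 s: both cutters sit flat in their pans, the three cups are nested mouth down at the rack centre (stack top measured at 80 mm, as it should be), and the jar and plate were left alone; the arm hid the oblong pan in the last picture, so that one rests on the check made right after placing, and no verdict was returned.

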